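Bolt the ink chest shut

ROBOT

A 6-joint arm with a two-finger parallel gripper is mounted at the origin on a cart in front of the work surface, level with it; the furniture and walls round the work are solid. World frame = base frame: x ahead of the robot, y to its left, z up, the work surface at z = 0. Lengths are in m, angles in rad, forces in N, time in s.
With the tool pointing down it reaches from about 0.35 to 0.725 m from the base axis. Payload 6 kg.
Tool frame: the origin (TCP) lies between the finger pads; the fingertips stand 19 mm ahead of it and the grasp point (between the pads) is the TCP; x points along the fingers, y is the direction in which the jaws open and shut, and the axes are right-handed (so a half turn about x gives the same grasp; the last joint's range is limited). The gripper opens to 85 mm and grips with 20 to 120 N. Pads are 22 mm wide; open, the fingers measure 114 mm over their backs; the gripper's body (76 mm by 85 mm) begins 54 mm behind the grasp point. The pads swing forward as they close: fully open they stand 13 mm farther back than shut.
Start: joints at [1.459, 0.04, 0.085, 0, -1.615, -0.334], TCP at [0.259, 0.541, 0.25] pointing down, gripper open.
Joint ranges: [-2.56, 2.56], [-1.29, 2.01], [-1.08, 1.49], [-3.29, 1.98], [-2.81, -0.18], [-2.99, 2.99]. Speed limits (rad/s): [2.57, 2.57, 3.01, 3.14, 3.14, 3.14].

INTERFACE

Orientations are given as a rotation vector (axis times angle).
In Python, from rig import env, camera, camera_params gives the robot as it stands.
- The arm moves only by the tool servo_tool, never from a script. Its argument "steps" is a list of rows, each a list of 7 numbers: the closure in counts, from 0 (fully open) to 255 (shut), then the shift along the tool's x, y, z in mm, then the turn, a rotation vector about the tool's x, y, z in rad. In form: [[claw, tx, ty, tz, ax, ay, az], ...]. A call has 1 to 10 rows; each row is the pose to reach, as a shift and turn from the pose commanded when the call began, along the tool's axes at that moment; what a row does not reach only later rows make up. A row lasts 1/12 s, in which the tool goes at most 41.7 mm and 7.16 degrees, less where a joint would pass 70% of its speed; a pose out of reach is approached as far as the arm can. A call with a gripper value outside its range is refused whole. The fingers move at their own pace and stop on an object; the grip force is fixed at half the most. Time passes only in rows, so rows that repeat a pose let the fingers close. It gives the time, the measured TCP pose, the force and the opening at its end, in the units of the state.
- env.read_state(): the state, without advancing time (a new reading comes with each control period).
- camera(name): name is "scene" or "side" or "wrist"; returns (picture, depth): 384x512x3 uint8, red, green, blue; 384x512 float32, m along the optical axis (not along the pixel's ray), 0 where there is no reading.
- camera_params(name): a dict with "fx", "fy", "cx", "cy" (pixels), "dist_coeffs" ([k1, k2, p1, p2, k3] as OpenCV has them; the pictures are not rectified), "R" (3x3) and "t" (3): a world point X has camera coordinates R X + t. Camera axes: x right, y down, z forward; pixel columns grow to the right and rows downward; lengths in m; the calibration is good to about 2 mm. A picture is of the moment at which its call begins: read the wrist's pose just before it. camera_params takes no time and is no camera call; for the wrist camera it gives the pose at the moment of the call.
- env.finish_job(): hands the job in, once; it reports no verdict.
The state is a dict: "time": time; "joint_pos": joint angles; "joint_velocities": joint speeds; "effort": joint torques, N m; "tcp_pos": TCP position; "tcp_rot": TCP orientation; "force": force on the tool from outside, world axes, zero at the start; "moment": the same for the moment, N m; "gripper_width": finger opening in m.
Only numpy, scipy, OpenCV 4.12 (cv2) and the standard library are available. Lean on these libraries where they do the work, as an engineer would, in place of code of your own. Each camera call takes 0.05 s, during which the arm holds its last target.

TASK

Shut the lid of the wooden ink chest, slide its barrel bolt fully across into the keeper on the lid until it meets its stop, and then turn the handle down through the notch until it lies flat towards the front of the chest. Feel your way and do not force the bolt: its slot plate bends if the bolt or handle is pushed harder than 15 N. Leave the two jars and the pencil beside the chest where they are.

Things in the scene. Friction and masses are not known exactly. Their poses are not given: they have to be found in the camera images.
- chest: Low wooden chest, 150 (x) by 240 (y) by 76 mm high, fixed to the desk. Origin: centre of its underside; x points to its back, y to its left, z up. Left half of its top (y -11 to +120 mm): fixed board with the bolt. Right half (y -119 to -13 mm): the lid, hinged at the back. The bolt's axis runs along y at x = 0, 90 mm above the desk.
- bolt_board (a point): Point on the fixed board under the bolt's axis, chest x = 0, y = +50 mm, 76 mm above the desk. Round it a steel guide plate: two rails (x = -15 to +15 mm over both, tops 103 mm above the desk) form a slot along the bolt that keeps the handle up. At the slot's right end a block stops the 8 mm square stem; just before it a 10 mm wide notch in the front rail lets the stem turn down.
- lid (a joint): Angle of the lid in rad: 0 shut, 0.5 to 0.9 at the start. It turns about the line chest x = +75 mm, 66 mm above the desk. A board 106 mm wide, 156 mm from hinge to front edge, 10 mm thick (top 76 mm above the desk when shut). The hinge is stiff: the lid stays where it is left; 2 to 4 N at the front move it.
- lid_edge (a point): Point on the lid's top face, 6 mm in from its front edge, 150 mm from the hinge line, at chest y = -67 mm; a clear place to push. The steel keeper (staple, 26 mm tall) stands on the lid by the seam, at chest x = -12 to +12 mm, y = -32 to -20 mm.
- bolt (a joint): Slide of the bolt (10 mm steel rod) in m: 0 drawn back (left), growing to the right (chest -y). Starts at 0 to 0.008. The guide plate sits differently each start, so the end block is met anywhere from 0.033 to 0.062: this is not reported and must be felt. Friction about 2.5 N. The rod enters the keeper only with the lid shut.
- handle (a joint): Angle of the bolt's handle about the bolt's axis, in rad: 0 upright, 1.54 lying flat towards the front of the chest (-x). Outside the notch the slot holds it within about 0.25 of upright; in the notch it turns freely with about 1.5 N of friction at the knob and stays where it is left.
- knob (a point): Centre of the steel ball knob, 18 mm in diameter, on the end of the handle's 8 mm square stem, 42 mm from the bolt's axis: so 132 mm above the desk when upright, 56 mm above the fixed board. At bolt travel 0 it is at chest y = +86 mm.
- teal_jar: Open paint jar, 70 mm in diameter, 90 mm tall, standing behind the chest. Origin: centre of its underside.
- small_jar: Small blue open paint jar, 43 mm in diameter, 64 mm tall, standing behind the chest. Origin: centre of its underside.
- yellow_pencil: Pencil, 136 mm long, 7 mm thick, lying on the desk in front of the chest, along the chest's y. Origin: under its middle.

How it is judged:
On the way, in this order (a step that is already met when the one before it is completed fails the run):
1. the lid is shut while the bolt is still drawn back (value of joint lid below 0.03 rad and value of joint bolt below 0.02 m), for 0.2 s.
2. the bolt has been slid across into the keeper with the lid shut and the handle still up (value of joint lid below 0.03 rad and value of joint bolt above 0.028 m and value of joint handle below 0.6 rad), for 0.1 s.
At the end, for the whole second after the job is handed in: The lid is shut (within 0.03 rad), the bolt is across (travel over 0.028 m) in the keeper, and its handle lies down in the notch (angle over 1.35 rad), all at rest (value of joint lid below 0.03 rad and value of joint bolt above 0.028 m and value of joint handle above 1.35 rad and velocity of joint handle between -0.05 and 0.05 rad/s and velocity of joint bolt between -0.005 and 0.005 m/s); the robot touches nothing.
It fails at once if the bolt or its handle is pushed harder than 15 N (contact force between any of the fingers, the arm and bolt above 15 N).
It fails at once if a jar or the pencil is moved more than 20 mm (distance of any of teal_jar, small_jar, yellow_pencil from where it was at the start of the episode above 0.02 m).
It also fails if it takes over 58 s, if anything falls off the work surface, if the arm or the gripper's body presses on something with over 40 N, if the wrist force passes 120 N, or if a joint passes its speed limit or range.

## Working session

There is one attempt and no reset: what is moved stays moved. The work goes in short steps, Python scripts to look and compute and a tool call to move; the robot and the scene stay as the last step left them, time stands still between calls to the robot, and variables do not carry over. Pictures are saved under pics/ and viewed, and the job is handed in when it is done.

Besides the shell and the picture viewer there is one more tool, called after "Request:" by a JSON object that holds its "method" and its "body", one argument or row to a line. servo_tool: Moves the arm, as the interface text tells. Its arguments: {"type":"object","properties":{"steps":{"type":"array","items":{"type":"array","items":{"type":"number"}}}},"required":["steps"]}

```bash
mkdir -p pics; ls; python3 - <<'E'
from rig import env,camera,camera_params
import cv2,numpy as np
s=env.read_state()
print(s)
for n in ["scene","side","wrist"]:
    p=camera_params(n); print(n,p)
    im,d=camera(n); np.savez(f"{n}0.npz",im=im,d=d,**{k:np.array(v) for k,v in p.items()})
    cv2.imwrite(f"pics/{n}0.png",im[:,:,::-1])
E
```

```text
pics
{'time': 0.0, 'joint_pos': array([ 1.45871038e+00,  4.08251013e-02,  8.37662027e-02, -4.86094934e-04,
       -1.61546903e+00, -3.33690412e-01]), 'joint_velocities': array([ 1.48363728e-03,  8.76379808e-05, -3.54044645e-04,  7.49997764e-04,
        1.43373251e-04,  1.45600408e-03]), 'effort': array([-3.00368638e-04, -3.68201959e+01,  3.47406793e+01,  6.93235606e+00,
       -5.47084332e-03,  6.56269364e-06]), 'tcp_pos': array([0.2584893 , 0.54113286, 0.24924234]), 'tcp_rot': array([-1.97469519,  0.44941421,  1.97528485]), 'force': array([-0.20589552,  0.27797649, -0.66069679]), 'moment': array([-0.01374037,  0.0277959 , -0.00200224]), 'gripper_width': 0.0854688631868152}
scene {'fx': 409.6680751431164, 'fy': 409.6680751431164, 'cx': 256.3266802490108, 'cy': 190.89836741818485, 'dist_coeffs': array([-0.10717348,  0.        ,  0.        ,  0.        ,  0.        ]), 'R': array([[ 0.45514596, -0.89041592, -0.00128522],
       [-0.67147144, -0.34228141, -0.6572439 ],
       [ 0.58478052,  0.30000489, -0.75367686]]), 't': array([-0.08303214,  0.53673427,  0.52816903])}
side {'fx': 409.2333252877108, 'fy': 409.2333252877108, 'cx': 250.74656840228104, 'cy': 194.03627414635278, 'dist_coeffs': array([-0.05425112,  0.        ,  0.        ,  0.        ,  0.        ]), 'R': array([[ 0.96643654, -0.25620689,  0.0189329 ],
       [-0.10303844, -0.45406863, -0.88498856],
       [ 0.235337  ,  0.85333446, -0.46522767]]), 't': array([-0.50145442,  0.23234719,  0.60770569])}
wrist {'fx': 304.2292403861669, 'fy': 304.2292403861669, 'cx': 253.98702886188147, 'cy': 191.768175306712, 'dist_coeffs': array([-0.02021523,  0.        ,  0.        ,  0.        ,  0.        ]), 'R': array([[-0.43091587, -0.90239027,  0.00181963],
       [-0.85844266,  0.41054965,  0.30744947],
       [-0.27818646,  0.13092281, -0.95156267]]), 't': array([ 0.59903998, -0.03975129,  0.38012353])}
```

View pics/scene0.png

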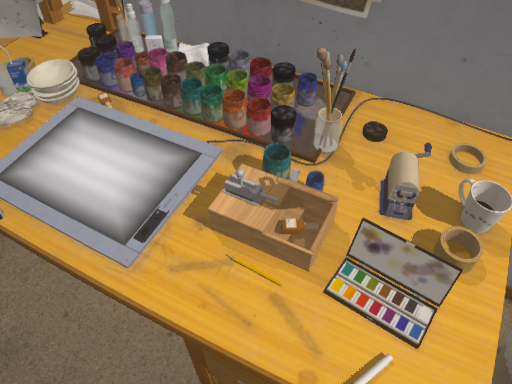

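View pics/side0.png

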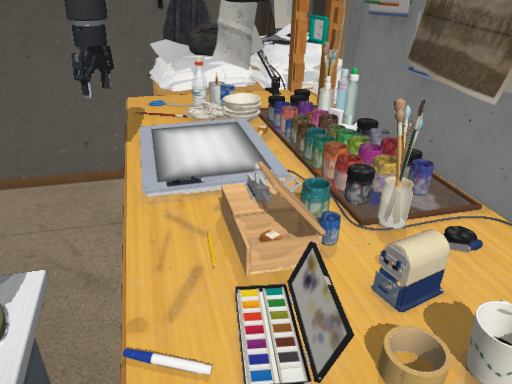

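View pics/wrist0.png

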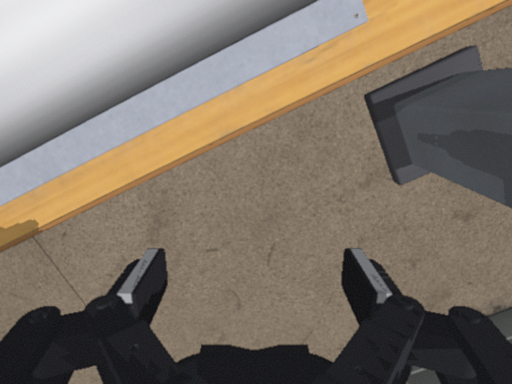

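The scene view shows the chest at about (270,215) with the lid raised behind it, the jars at (277,160) and (315,181), and the pencil at (253,270). In the side view the chest is at about (270,225). I'll enlarge these.

```bash
cat > h.py <<'E'
import cv2,numpy as np
def load(f):
    z=np.load(f); return z['im'],z['d'],dict(fx=float(z['fx']),fy=float(z['fy']),cx=float(z['cx']),cy=float(z['cy']),dist=z['dist_coeffs'],R=z['R'],t=z['t'])
def rays(p,px):
    K=np.array([[p['fx'],0,p['cx']],[0,p['fy'],p['cy']],[0,0,1]])
    u=cv2.undistortPoints(np.array(px,float).reshape(-1,1,2),K,p['dist']).reshape(-1,2)
    return np.c_[u,np.ones(len(u))]
def plane(p,px,z):
    r=rays(p,px)@p['R']; c=-p['R'].T@p['t']
    return c+r*((z-c[2])/r[:,2])[:,None]
def depthpts(p,d,px):
    px=np.array(px); r=rays(p,px); z=d[px[:,1].astype(int),px[:,0].astype(int)]
    return (r*z[:,None]-p['t'])@p['R']
def proj(p,X):
    K=np.array([[p['fx'],0,p['cx']],[0,p['fy'],p['cy']],[0,0,1]])
    return cv2.projectPoints(np.array(X,float).reshape(-1,1,3),cv2.Rodrigues(p['R'])[0],p['t'],K,p['dist'])[0].reshape(-1,2)
def tri(pa,a,pb,b):
    ra=(rays(pa,[a])@pa['R'])[0];rb=(rays(pb,[b])@pb['R'])[0]
    ca=-pa['R'].T@pa['t'];cb=-pb['R'].T@pb['t']
    s=np.linalg.lstsq(np.c_[ra,-rb],cb-ca,rcond=None)[0]
    A=ca+s[0]*ra;B=cb+s[1]*rb
    return (A+B)/2,np.linalg.norm(A-B)
E
python3 - <<'E'
from h import *
im,d,p=load('scene0.npz'); c=im[140:300,190:350]; cv2.imwrite('pics/s0c.png',cv2.resize(c,(640,640),interpolation=cv2.INTER_CUBIC)[:,:,::-1][:600])
im,d,p=load('side0.npz'); c=im[150:280,195:355]; cv2.imwrite('pics/d0c.png',cv2.resize(c,None,fx=4.5,fy=4.5,interpolation=cv2.INTER_CUBIC)[:,:,::-1])
E
```

```text
(no output)
```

View pics/s0c.png

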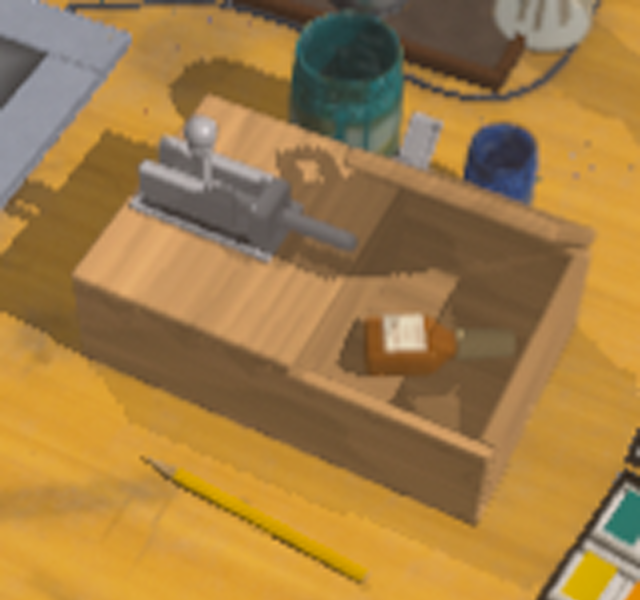

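View pics/d0c.png

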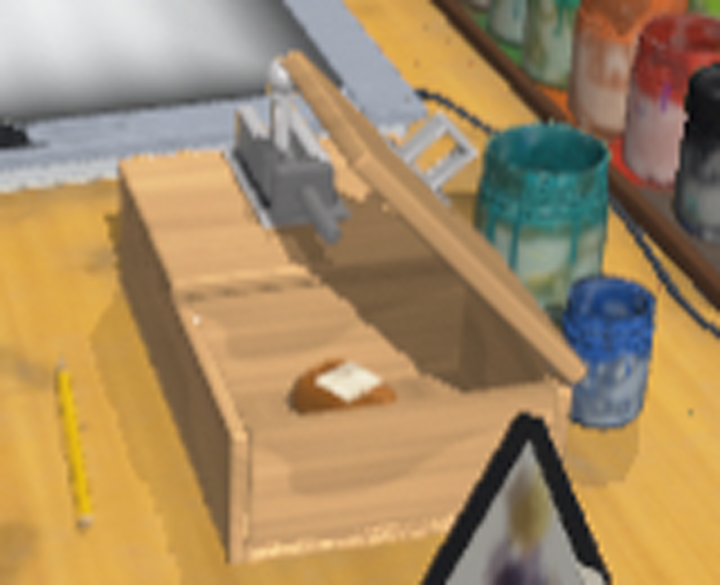

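```bash
python3 - <<'E'
from h import *
im,d,p=load('scene0.npz'); im2,d2,q=load('side0.npz')
S=lambda x,y:(190+x/4-.375,140+y/4-.375)
D=lambda x,y:(195+x/4.5-.39,150+y/4.5-.39)
pts={'FLtop':((75,280),76,(75,120)),'BLtop':((208,97),76,(75*-1,120)),'FRbot':((475,522),0,0),'FRtop':((490,460),66,0)}
for n,(a,z,_) in pts.items(): print('scene',n,plane(p,[S(*a)],z/1000)[0])
for n,a,z in [('FLtop',(120,165),76),('FRtop66',(240,435),66),('FRbot',(235,562),0),('BLtop',(225,152),76),('BRtop66',(562,385),66)]:
    print('side',n,plane(q,[D(*a)],z/1000)[0])
fl=plane(p,[S(75,280)],.076)[0];bl=plane(p,[S(208,97)],.076)[0];fr=plane(p,[S(475,522)],0)[0]
print(np.linalg.norm(fl-bl),np.linalg.norm((fl-fr)[:2]), np.degrees(np.arctan2(*(fl-fr)[:2])),np.degrees(np.arctan2((bl-fl)[1],(bl-fl)[0])))
print('knob',tri(p,S(201,131),q,D(279,75)))
E
```

```text
scene FLtop [0.52042524 0.28604117 0.076     ]
scene BLtop [0.67144066 0.28816454 0.076     ]
scene FRbot [0.5255605  0.05319347 0.        ]
scene FRtop [0.52269691 0.05098877 0.066     ]
side FLtop [0.52279898 0.28411446 0.076     ]
side FRtop66 [0.52646961 0.05352378 0.066     ]
side FRbot [0.52566791 0.05475639 0.        ]
side BLtop [0.5786467  0.28690182 0.076     ]
side BRtop66 [0.66928171 0.05740875 0.066     ]
0.15103034478669083 0.2329043297896422 -1.263405001837124 0.8055582875053525
knob (array([0.59647359, 0.25007605, 0.13436294]), np.float64(0.0016471973527410185))
```

```bash
cat >> h.py <<'E'
from scipy.spatial.transform import Rotation as Ro
def goal(s,pos,Rg):
    R0=Ro.from_rotvec(s['tcp_rot']); 
    return (R0.inv().apply(np.array(pos)-s['tcp_pos'])*1000).round(1),(R0.inv()*Rg).as_rotvec().round(4)
def down(yaw,sgn=1):
    # tool x down, tool y along sgn*chest y
    y=np.array([-np.sin(yaw),np.cos(yaw),0])*sgn; x=np.array([0,0,-1.]); return Ro.from_matrix(np.c_[x,y,np.cross(x,y)])
E
python3 - <<'E'
from h import *
from rig import env
s=env.read_state()
print(Ro.from_rotvec(s['tcp_rot']).as_matrix().round(3))
for g in (1,-1): print(goal(s,[.56,.17,.30],down(np.radians(1),g)))
E
```

```text
[[-0.    -0.431 -0.902]
 [-0.001 -0.902  0.431]
 [-1.     0.001 -0.   ]]
(array([ -50.2,  205. , -432. ]), array([ 2.6783e+00, -1.9000e-03, -3.0000e-04]))
(array([ -50.2,  205. , -432. ]), array([-4.633e-01,  2.000e-04, -1.400e-03]))
```

Request:
{"method": "servo_tool", "body": {
  "steps": [
    [0,-10,17,-36,-0.04,0,0],
    [0,-15,34,-72,-0.08,0,0],
    [0,-20,51,-108,-0.15,0,0],
    [0,-25,68,-144,-0.22,0,0],
    [0,-30,85,-180,-0.3,0,0],
    [0,-35,102,-216,-0.38,0,0],
    [0,-40,119,-252,-0.463,0,0],
    [0,-45,136,-288,-0.463,0,0],
    [0,-50,153,-324,-0.463,0,0],
    [0,-50,170,-360,-0.463,0,0]
  ]
}}

```text
time: 0.98
tcp_pos: [0.5112, 0.231, 0.3015]
tcp_rot: [2.215, 0.02, -2.212]
force: [0.7, 0.8, 0.4]
gripper_width: 0.0853
```

```bash
python3 - <<'E'
from h import *
from rig import env
s=env.read_state()
print(s['time'],s['tcp_pos'],s['force'],goal(s,[.53,.17,.30],down(np.radians(1),-1)))
E
```

```text
0.9833 [0.5112412  0.23101918 0.30146629] [0.74300586 0.83951172 0.41062139] (array([  1.4,  61.3, -17.7]), array([-0.0001, -0.0014,  0.0008]))
```

Request:
{"method": "servo_tool", "body": {
  "steps": [
    [0,0,30,-8,0,0,0],
    [0,0,61,-16,0,0,0],
    [0,0,61,-16,0,0,0],
    [0,0,61,-16,0,0,0]
  ]
}}

```text
time: 1.32
tcp_pos: [0.5276, 0.1705, 0.3002]
tcp_rot: [2.214, 0.016, -2.214]
force: [0.2, 0.9, -0.3]
gripper_width: 0.0854
```

```bash
python3 - <<'E'
from h import *
from rig import env,camera,camera_params
s=env.read_state(); print(s['tcp_pos'],s['tcp_rot'])
n='wrist'
p=camera_params(n)
im,d=camera(n); np.savez("wrist1.npz",im=im,d=d,**{k:np.array(v) for k,v in p.items()})
cv2.imwrite("pics/wrist1.png",cv2.resize(im,None,fx=1.5,fy=1.5)[:,:,::-1])
E
```

```text
[0.52761028 0.17053999 0.30016403] [ 2.2139479   0.01567396 -2.21445487]
```

View pics/wrist1.png

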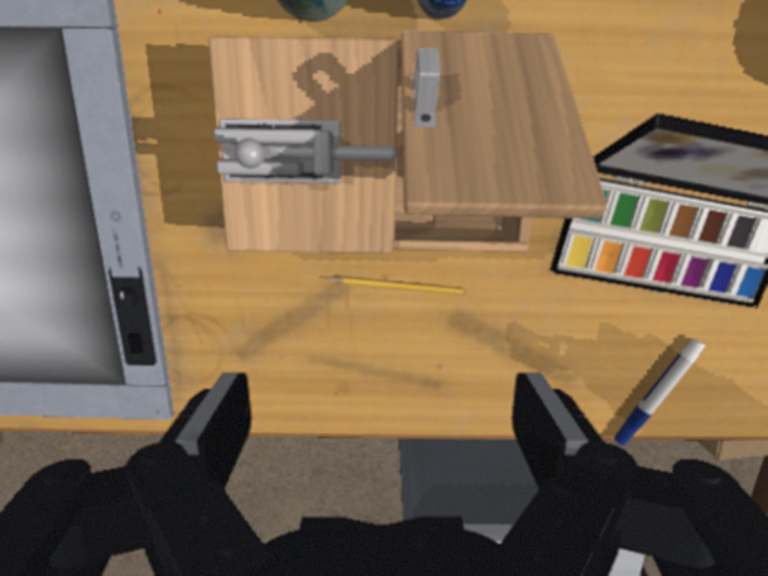

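The wrist view shows the board's corners at (211,38), (228,251) and (393,250), the knob at (251,153), the lid's front edge from (404,207) to (600,208), and the keeper at (426,90).

```bash
python3 - <<'E'
from h import *
im,d,p=load('wrist1.npz')
im0,_,ps=load('scene0.npz');_,_,pd=load('side0.npz')
W=lambda x,y:((x+.5)/1.5-.5,(y+.5)/1.5-.5)
for n,a,z in [('BL',(211,39),.076),('FL',(228,249),.076),('FRb(y-11)',(393,249),.076),('BRb',(401,38),.076),('railL front',(222,181),.103),('knob',(250,153),.132),('plateR front',(340,182),.078),('plateR back',(340,122),.078)]:
    print(n,plane(p,[W(*a)],z)[0].round(4))
# lid by depth
for n,a in [('lid FLedge',(410,202)),('lid FRedge',(592,202)),('lid mid',(500,198)),('lid up',(500,100)),('lid back',(500,45)),('knob',(250,153))]:
    print(n,depthpts(p,d,[W(*a)])[0].round(4))
S=lambda x,y:(190+x/4-.375,140+y/4-.375)
D=lambda x,y:(195+x/4.5-.39,150+y/4.5-.39)
print('knob',tri(ps,S(201,131),p,W(250,153)),tri(pd,D(279,75),p,W(250,153)))
E
```

```text
BL [0.6717 0.289  0.076 ]
FL [0.5242 0.2898 0.076 ]
FRb(y-11) [0.526 0.161 0.076]
BRb [0.6738 0.1588 0.076 ]
railL front [0.5785 0.2806 0.103 ]
knob [0.5982 0.2519 0.132 ]
plateR front [0.5767 0.2015 0.078 ]
plateR back [0.6187 0.2009 0.078 ]
lid FLedge [0.5765 0.1561 0.1862]
lid FRedge [0.5779 0.0615 0.1855]
lid mid [0.5791 0.1095 0.185 ]
lid up [0.6312 0.0995 0.126 ]
lid back [0.6692 0.0924 0.0837]
knob [0.5984 0.2496 0.1405]
knob (array([0.59827561, 0.25119621, 0.13346201]), np.float64(0.0006573719411141584)) (array([0.5973553 , 0.25206644, 0.13264106]), np.float64(0.0017395255750229893))
```

Request:
{"method": "servo_tool", "body": {
  "steps": [
    [255,0,20,-20,0,0,0],
    [255,10,40,-40,0,0,0],
    [255,30,60,-60,0,0,0],
    [255,55,68,-60,0,0,0],
    [255,75,68,-60,0,0,0],
    [255,75,68,-60,0,0,0],
    [255,75,68,-60,0,0,0],
    [255,75,68,-60,0,0,0]
  ]
}}

```text
time: 2.03
tcp_pos: [0.5887, 0.106, 0.2271]
tcp_rot: [2.214, 0.021, -2.21]
force: [0.1, -0.4, -0.7]
gripper_width: -0.0002
```

```bash
python3 - <<'E'
from h import *
from rig import env,camera,camera_params
s=env.read_state(); print(s['tcp_pos'],s['force'],s['gripper_width'])
im,d=camera('side')
cv2.imwrite("pics/side1.png",cv2.resize(im[100:280,170:370],None,fx=3,fy=3)[:,:,::-1])
E
```

```text
[0.58868943 0.10603538 0.22710586] [ 0.10293107 -0.44480171 -0.66809536] -0.00024764498621601113
```

View pics/side1.png

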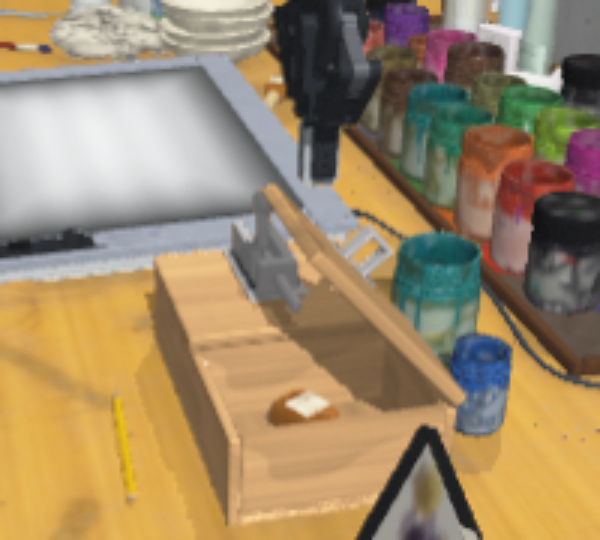

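Request:
{"method": "servo_tool", "body": {
  "steps": [
    [255,12,2,0,0,0,0],
    [255,23,3,1,0,0,0],
    [255,31,3,9,0,0,0],
    [255,38,3,17,0,0,0],
    [255,50,3,26,0,0,0],
    [255,61,3,35,0,0,0],
    [255,75,3,42,0,0,0],
    [255,88,3,49,0,0,0]
  ]
}}

```text
time: 2.75
tcp_pos: [0.5392, 0.1014, 0.1366]
tcp_rot: [2.215, 0.02, -2.211]
force: [0.9, 0.8, 1.2]
gripper_width: 0.0
```

Request:
{"method": "servo_tool", "body": {
  "steps": [
    [255,10,0,3,0,0,0],
    [255,20,0,6,0,0,0],
    [255,30,0,8,0,0,0],
    [255,36,0,8,0,0,0],
    [255,40,0,8,0,0,0]
  ]
}}

```text
time: 3.17
tcp_pos: [0.531, 0.1009, 0.0961]
tcp_rot: [2.211, 0.018, -2.214]
force: [-0.4, 0.6, 1.1]
gripper_width: 0.0001
```

Request:
{"method": "servo_tool", "body": {
  "steps": [
    [255,1,0,0,0,0,0],
    [255,2,0,0,0,0,0],
    [255,2,0,0,0,0,0]
  ]
}}

```text
time: 3.42
tcp_pos: [0.5317, 0.101, 0.0954]
tcp_rot: [2.213, 0.019, -2.213]
force: [-0.0, -0.2, -0.0]
gripper_width: -0.0001
```

```bash
python3 - <<'E'
from h import *
from rig import env,camera,camera_params
s=env.read_state(); print(s['tcp_pos'],s['force'],s['gripper_width'])
im,d=camera('side')
cv2.imwrite("pics/side2.png",cv2.resize(im[120:280,190:350],None,fx=3.7,fy=3.7,interpolation=2)[:,:,::-1])
im,d=camera('wrist')
cv2.imwrite("pics/w2.png",im[:,:,::-1])
E
```

```text
[0.53170119 0.10100157 0.09542527] [-0.02974777 -0.17345676 -0.03101363] -8.852373358055046e-05
```

View pics/side2.png

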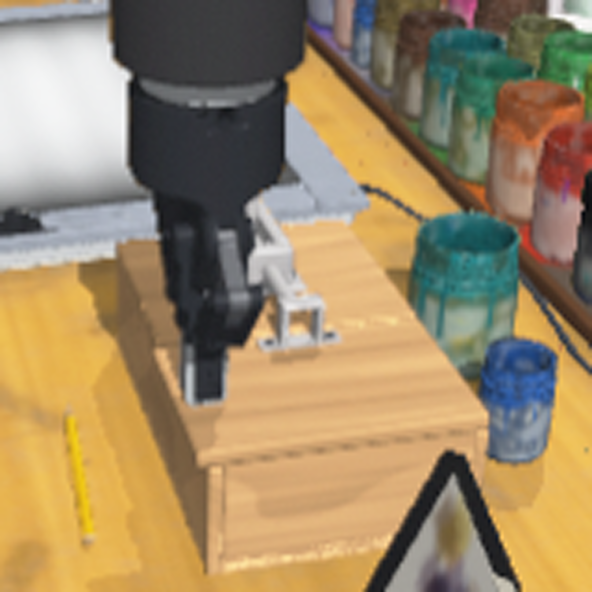

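View pics/w2.png

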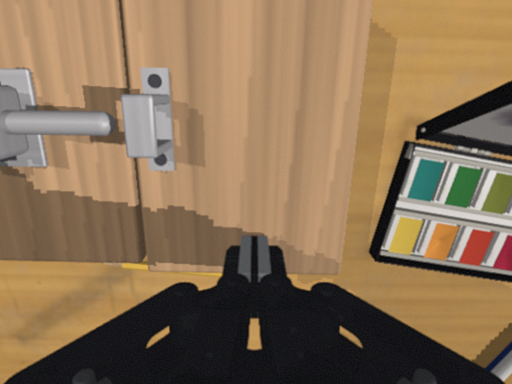

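The lid looks almost shut and its seam is level in the side view. I'll press on until I feel the stop.

Request:
{"method": "servo_tool", "body": {
  "steps": [
    [255,1.5,0,0,0,0,0],
    [255,3,0,0,0,0,0],
    [255,3,0,0,0,0,0]
  ]
}}

```text
time: 3.77
tcp_pos: [0.5319, 0.1011, 0.095]
tcp_rot: [2.215, 0.02, -2.21]
force: [-7.1, 0.3, 12.0]
gripper_width: 0.0
```

Request:
{"method": "servo_tool", "body": {
  "steps": [
    [255,-30,0,0,0,0,0],
    [150,-70,0,-10,0,0,0],
    [150,-93,-30,-25,0,0,0],
    [150,-93,-65,-40,0,0,0],
    [150,-93,-100,-55,0,0,0],
    [150,-93,-135,-65,0,0,0],
    [150,-93,-150,-66,0,0,0],
    [150,-93,-150,-66,0,0,0],
    [150,-93,-150,-66,0,0,0]
  ]
}}

```text
time: 4.52
tcp_pos: [0.5947, 0.2529, 0.1846]
tcp_rot: [2.211, 0.019, -2.213]
force: [0.0, -1.1, -0.2]
gripper_width: 0.0352
```

```bash
python3 - <<'E'
from h import *
from rig import env,camera,camera_params
s=env.read_state(); print(s['tcp_pos'],s['force'],s['gripper_width'],goal(s,[.598,.2515,.185],down(.013,-1)))
for n in ('scene','side','wrist'):
    p=camera_params(n)
    im,d=camera(n); np.savez(n+"3.npz",im=im,d=d,**{k:np.array(v) for k,v in p.items()})
    if n=='wrist': cv2.imwrite("pics/w3.png",im[:,:,::-1])
    if n=='side': cv2.imwrite("pics/d3.png",cv2.resize(im[120:280,190:350],None,fx=3.7,fy=3.7,interpolation=2)[:,:,::-1])
    if n=='scene': cv2.imwrite("pics/s3.png",cv2.resize(im[140:290,190:350],None,fx=4,fy=4,interpolation=2)[:,:,::-1])
E
```

```text
[0.59469945 0.25285638 0.18461229] [ 0.0391219  -1.12804883 -0.21261474] 0.03522997100408493 (array([-0.4,  1.4, -3.3]), array([ 0.0055,  0.0009, -0.0009]))
```

View pics/w3.png

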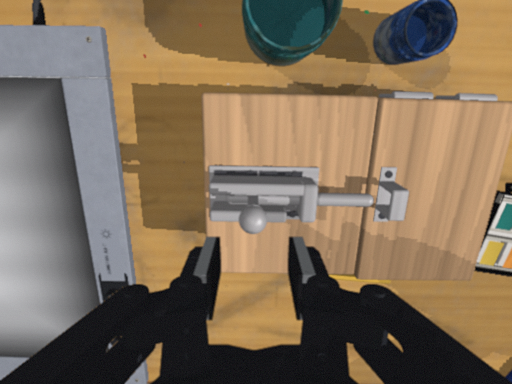

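View pics/s3.png

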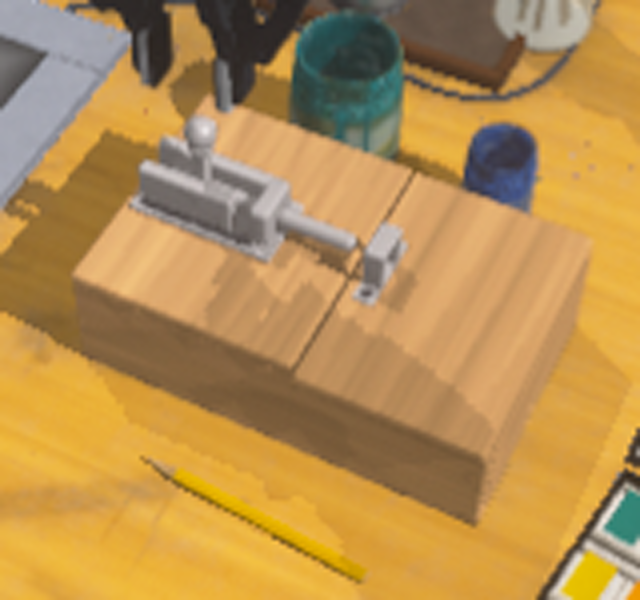

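View pics/d3.png

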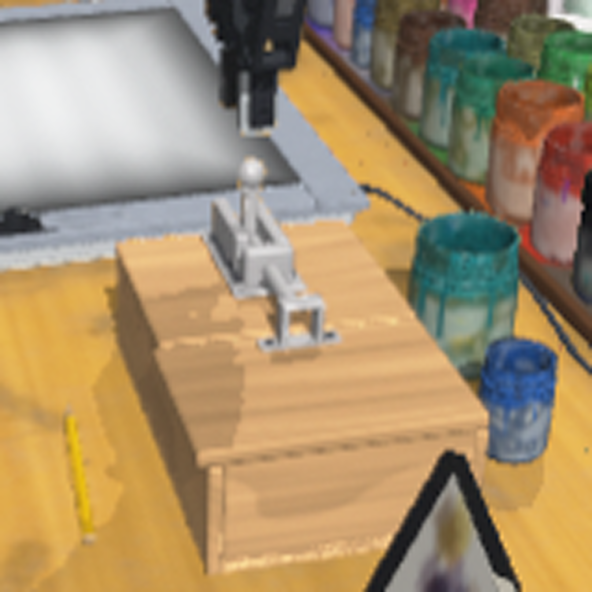

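```bash
python3 - <<'E'
from h import *
im,d,p=load('wrist3.npz')
print(plane(p,[(253,219)],.132),'notch?',plane(p,[(287,215)],.103))
im2,d2,q=load('scene3.npz'); print('scene notch',plane(q,[(190+235/4,140+205/4)],.103))
cv2.imwrite('pics/w3c.png',cv2.resize(im[150:250,190:350],None,fx=5,fy=5,interpolation=2)[:,:,::-1])
E
```

```text
[[0.59850204 0.25196755 0.132     ]] notch? [[0.5897481 0.2270767 0.103    ]]
scene notch [[0.58381987 0.22286517 0.103     ]]
```

View pics/w3c.png

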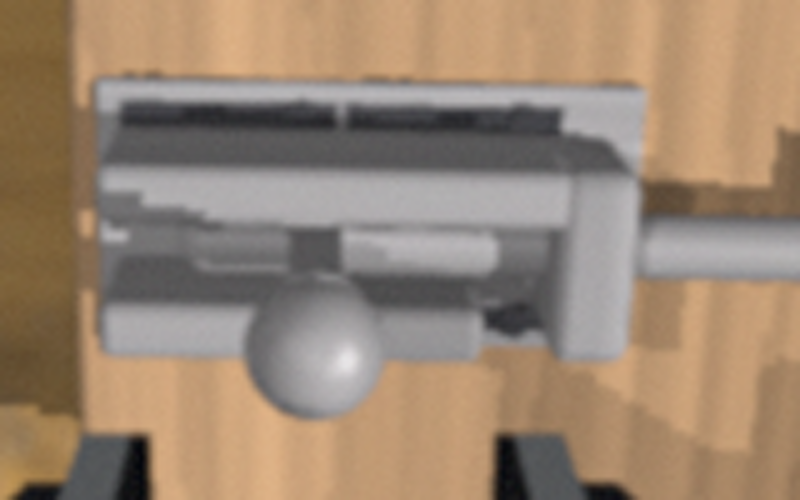

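The crop shows the notch in the front rail from x≈482 to 555 and the end block starting at x≈557.

```bash
python3 - <<'E'
from h import *
im,d,p=load('wrist3.npz')
print(plane(p,[(190+482/5,150+330/5),(190+556/5,150+330/5),(190+518/5,150+330/5)],.103))
E
```

```text
[[0.58895398 0.22747523 0.103     ]
 [0.58913109 0.21665306 0.103     ]
 [0.58904035 0.22221158 0.103     ]]
```

Request:
{"method": "servo_tool", "body": {
  "steps": [
    [150,0,1,-3,0.005,0,0],
    [150,20,1,-3,0.005,0,0],
    [150,40,1,-3,0.005,0,0],
    [150,57,1,-3,0.005,0,0],
    [150,57,1,-3,0.005,0,0],
    [150,57,1,-3,0.005,0,0]
  ]
}}

```text
time: 5.17
tcp_pos: [0.5978, 0.2502, 0.128]
tcp_rot: [2.214, 0.011, -2.216]
force: [1.7, -0.3, 1.1]
gripper_width: 0.0352
```

```bash
python3 - <<'E'
from h import *
from rig import env,camera,camera_params
s=env.read_state(); print(s['tcp_pos'],s['force'],s['gripper_width'])
im,d=camera('scene')
cv2.imwrite("pics/s4.png",cv2.resize(im[120:270,190:350],None,fx=4,fy=4,interpolation=2)[:,:,::-1])
im,d=camera('wrist');cv2.imwrite("pics/w4.png",im[:,:,::-1])
E
```

```text
[0.5977884  0.25022011 0.12802861] [ 1.65756967 -0.31554052  1.12010747] 0.0351504029027846
```

View pics/s4.png

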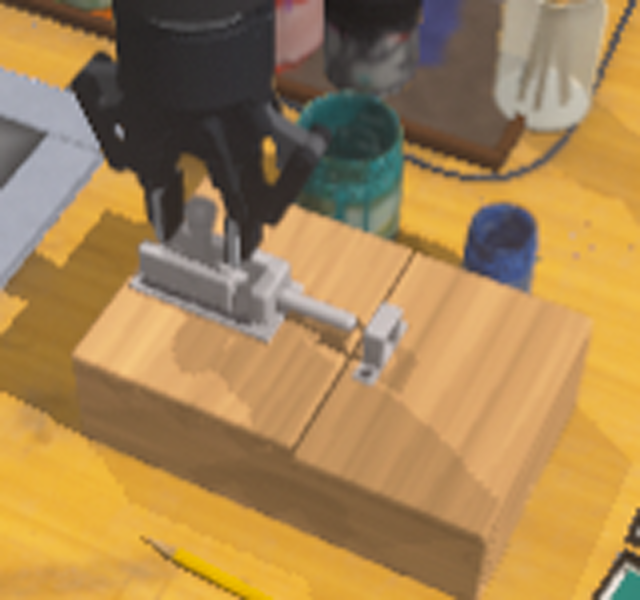

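View pics/w4.png

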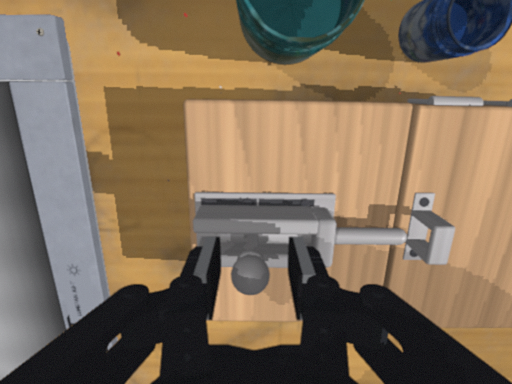

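The knob sits between the fingers, as the wrist view shows at (250,273). Now I'll slide it gently.

Request:
{"method": "servo_tool", "body": {
  "steps": [
    [150,0,2,0,0,0,0],
    [150,0,4,0,0,0,0],
    [150,0,5,0,0,0,0],
    [150,0,6,0,0,0,0],
    [150,0,7,0,0,0,0],
    [150,0,8,0,0,0,0],
    [150,0,9,0,0,0,0],
    [150,0,10,0,0,0,0]
  ]
}}

```text
time: 5.93
tcp_pos: [0.5981, 0.2418, 0.1285]
tcp_rot: [2.216, 0.015, -2.215]
force: [0.7, 2.2, 0.4]
gripper_width: 0.0351
```

Request:
{"method": "servo_tool", "body": {
  "steps": [
    [150,0,1,0,0,0,0],
    [150,0,2,0,0,0,0],
    [150,0,3,0,0,0,0],
    [150,0,4,0,0,0,0],
    [150,0,5,0,0,0,0]
  ]
}}

```text
time: 6.35
tcp_pos: [0.5981, 0.2362, 0.1284]
tcp_rot: [2.215, 0.014, -2.215]
force: [-0.1, 3.2, 1.1]
gripper_width: 0.0349
```

Request:
{"method": "servo_tool", "body": {
  "steps": [
    [150,0,1.2,0,0,0,0],
    [150,0,2.4,0,0,0,0],
    [150,0,3.6,0,0,0,0],
    [150,0,4.8,0,0,0,0],
    [150,0,6,0,0,0,0],
    [150,0,7.2,0,0,0,0],
    [150,0,8.4,0,0,0,0],
    [150,0,9.6,0,0,0,0],
    [150,0,10.8,0,0,0,0],
    [150,0,12,0,0,0,0]
  ]
}}

```text
time: 7.18
tcp_pos: [0.5982, 0.2241, 0.1283]
tcp_rot: [2.215, 0.013, -2.215]
force: [-1.2, 2.6, 2.0]
gripper_width: 0.0351
```

Request:
{"method": "servo_tool", "body": {
  "steps": [
    [150,0,0.7,0,0,0,0],
    [150,0,1.4,0,0,0,0],
    [150,0,2,0,0,0,0],
    [150,0,2.7,0,0,0,0],
    [150,0,3.4,0,0,0,0],
    [150,0,4,0,0,0,0]
  ]
}}

```text
time: 7.68
tcp_pos: [0.5983, 0.2202, 0.1283]
tcp_rot: [2.215, 0.013, -2.215]
force: [-1.1, 2.3, 1.4]
gripper_width: 0.035
```

```bash
python3 - <<'E'
from h import *
from rig import env,camera,camera_params
s=env.read_state(); print(s['tcp_pos'],s['force'],s['gripper_width'])
p=camera_params('wrist')
im,d=camera('wrist');cv2.imwrite("pics/w5.png",im[:,:,::-1])
np.savez("wrist5.npz",im=im,d=d,**{k:np.array(v) for k,v in p.items()})
E
```

```text
[0.59825    0.22017544 0.12826866] [-1.0648806   2.27112468  1.42108394] 0.03501330845825911
```

View pics/w5.png

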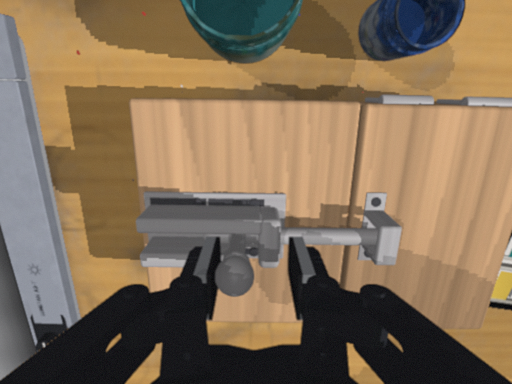

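The rod tip is entering the keeper (365,237) and the knob is still about 8 mm short of the expected block. I'll take fine steps from here.

Request:
{"method": "servo_tool", "body": {
  "steps": [
    [150,0,0.6,0,0,0,0],
    [150,0,1.2,0,0,0,0],
    [150,0,1.8,0,0,0,0],
    [150,0,2.4,0,0,0,0],
    [150,0,3,0,0,0,0]
  ]
}}

```text
time: 8.15
tcp_pos: [0.5983, 0.2172, 0.1283]
tcp_rot: [2.215, 0.013, -2.215]
force: [-1.6, 2.8, 1.5]
gripper_width: 0.0355
```

Request:
{"method": "servo_tool", "body": {
  "steps": [
    [150,0,0.5,0,0,0,0],
    [150,0,1,0,0,0,0],
    [150,0,1.5,0,0,0,0],
    [150,0,2,0,0,0,0]
  ]
}}

```text
time: 8.48
tcp_pos: [0.5983, 0.2152, 0.1283]
tcp_rot: [2.215, 0.013, -2.215]
force: [0.3, 2.4, 1.2]
gripper_width: 0.0353
```

Request:
{"method": "servo_tool", "body": {
  "steps": [
    [150,0,0.5,0,0,0,0],
    [150,0,1,0,0,0,0]
  ]
}}

```text
time: 8.65
tcp_pos: [0.5983, 0.2142, 0.1283]
tcp_rot: [2.215, 0.013, -2.215]
force: [-0.9, 3.3, 0.9]
gripper_width: 0.035
```

Request:
{"method": "servo_tool", "body": {
  "steps": [
    [150,0,0.5,0,0,0,0],
    [150,0,0.8,0,0,0,0]
  ]
}}

```text
time: 8.82
tcp_pos: [0.5983, 0.2134, 0.1283]
tcp_rot: [2.215, 0.013, -2.215]
force: [-1.8, 2.0, 1.1]
gripper_width: 0.035
```

Request:
{"method": "servo_tool", "body": {
  "steps": [
    [150,0,0.4,0,0,0,0],
    [150,0,0.8,0,0,0,0]
  ]
}}

```text
time: 8.98
tcp_pos: [0.5984, 0.2128, 0.1283]
tcp_rot: [2.216, 0.014, -2.215]
force: [-1.9, 3.9, 1.0]
gripper_width: 0.0352
```

Request:
{"method": "servo_tool", "body": {
  "steps": [
    [150,0,0.4,0,0,0,0],
    [150,0,0.6,0,0,0,0]
  ]
}}

```text
time: 9.15
tcp_pos: [0.5984, 0.2127, 0.1283]
tcp_rot: [2.216, 0.015, -2.215]
force: [-0.9, 5.9, 0.9]
gripper_width: 0.0352
```

Request:
{"method": "servo_tool", "body": {
  "steps": [
    [150,0,0.3,0,0,0,0],
    [150,0,0.3,0,0,0,0]
  ]
}}

```text
time: 9.32
tcp_pos: [0.5984, 0.2127, 0.1283]
tcp_rot: [2.216, 0.016, -2.215]
force: [-0.7, 5.9, 1.2]
gripper_width: 0.0353
```

The stop is felt: 5.9 N and no further motion. It also agrees with the block position from vision. Next I'll back off, lift, close the fingers and go behind the knob.

Request:
{"method": "servo_tool", "body": {
  "steps": [
    [150,0,-4,0,0,0,0],
    [150,0,-8,0,0,0,0],
    [150,-20,-8,0,0,0,0],
    [150,-47,-8,0,0,0,0],
    [255,-47,-8,-13,0,0,0],
    [255,-47,-8,-27,0,0,0],
    [255,-47,-8,-27,0,0,0],
    [255,-47,-8,-27,0,0,0],
    [255,-47,-8,-27,0,0,0]
  ]
}}

```text
time: 10.07
tcp_pos: [0.625, 0.2197, 0.1745]
tcp_rot: [2.214, 0.012, -2.216]
force: [0.5, 0.5, -0.0]
gripper_width: -0.0001
```

```bash
python3 - <<'E'
from h import *
from rig import env,camera,camera_params
s=env.read_state(); print(s['tcp_pos'],s['force'],s['gripper_width'])
p=camera_params('wrist')
im,d=camera('wrist');cv2.imwrite("pics/w6.png",im[:,:,::-1])
np.savez("wrist6.npz",im=im,d=d,**{k:np.array(v) for k,v in p.items()})
im,d=camera('scene')
cv2.imwrite("pics/s6.png",cv2.resize(im[120:270,190:350],None,fx=4,fy=4,interpolation=2)[:,:,::-1])
E
```

```text
[0.62496681 0.21968903 0.1745327 ] [ 0.5191307   0.45897219 -0.00346259] -9.50823234518524e-05
```

View pics/w6.png

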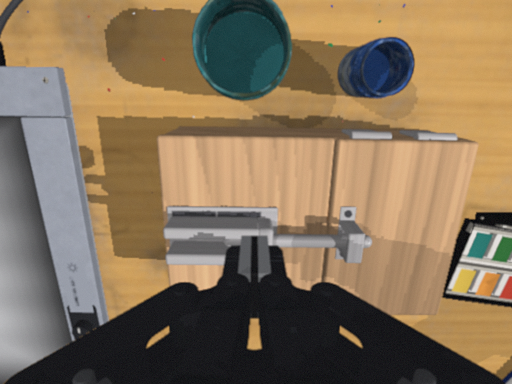

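View pics/s6.png

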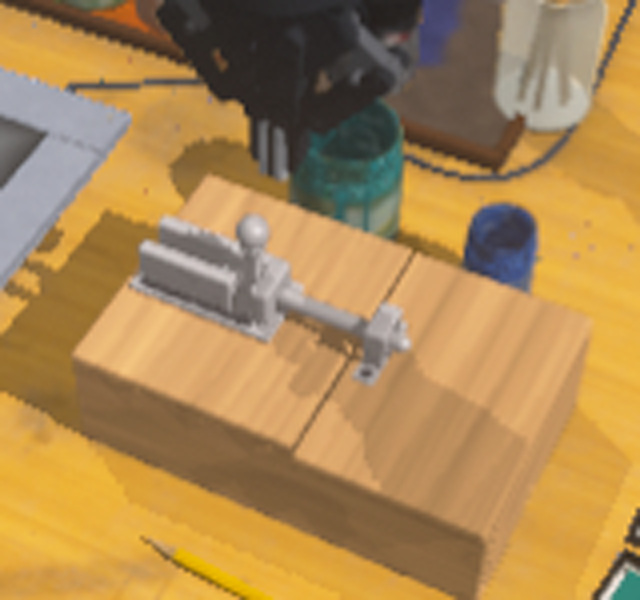

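The rod has passed through the keeper, with its tip at (400,343) in the crop, and the knob is upright at the block. I'll go down behind it and push it forward.

Request:
{"method": "servo_tool", "body": {
  "steps": [
    [255,20,-1,0,0,0,0],
    [255,40,-1,0,0,0,0],
    [255,46,-1,0,0,0,0],
    [255,46,-1,0,0,0,0]
  ]
}}

```text
time: 10.5
tcp_pos: [0.624, 0.2206, 0.1269]
tcp_rot: [2.21, 0.011, -2.218]
force: [0.9, 0.5, 0.5]
gripper_width: 0.0
```

Request:
{"method": "servo_tool", "body": {
  "steps": [
    [255,0,0,1.5,0,0,0],
    [255,0,0,3,0,0,0],
    [255,0,0,4.5,0,0,0],
    [255,0,0,6,0,0,0],
    [255,0,0,7,0,0,0],
    [255,0,0,8,0,0,0]
  ]
}}

```text
time: 11.0
tcp_pos: [0.6176, 0.2211, 0.1302]
tcp_rot: [2.218, 0.014, -2.214]
force: [2.1, 0.4, 2.0]
gripper_width: 0.0001
```

Request:
{"method": "servo_tool", "body": {
  "steps": [
    [255,0,0,1,0,0,0],
    [255,0,0,2,0,0,0],
    [255,0,0,3,0,0,0],
    [255,0,0,4,0,0,0]
  ]
}}

```text
time: 11.33
tcp_pos: [0.6133, 0.221, 0.1295]
tcp_rot: [2.216, 0.014, -2.215]
force: [1.1, 0.4, 1.2]
gripper_width: 0.0
```

Request:
{"method": "servo_tool", "body": {
  "steps": [
    [255,0,0,1,0,0,0],
    [255,0,0,2,0,0,0],
    [255,0,0,3,0,0,0]
  ]
}}

```text
time: 11.58
tcp_pos: [0.6101, 0.2209, 0.1292]
tcp_rot: [2.215, 0.013, -2.215]
force: [2.0, 0.8, 0.8]
gripper_width: -0.0001
```

Request:
{"method": "servo_tool", "body": {
  "steps": [
    [255,0,0,0.8,0,0,0],
    [255,0,0,1.6,0,0,0]
  ]
}}

```text
time: 11.75
tcp_pos: [0.6085, 0.2209, 0.1292]
tcp_rot: [2.215, 0.013, -2.215]
force: [2.2, 0.1, 1.2]
gripper_width: -0.0002
```

Request:
{"method": "servo_tool", "body": {
  "steps": [
    [255,0,0,0.8,0,0,0],
    [255,0,0,1.6,0,0,0]
  ]
}}

```text
time: 11.92
tcp_pos: [0.6069, 0.2209, 0.1292]
tcp_rot: [2.215, 0.013, -2.215]
force: [2.0, 0.8, 0.8]
gripper_width: 0.0002
```

Request:
{"method": "servo_tool", "body": {
  "steps": [
    [255,0,0,0.8,0,0,0],
    [255,0,0,1.6,0,0,0]
  ]
}}

```text
time: 12.08
tcp_pos: [0.6055, 0.2208, 0.1291]
tcp_rot: [2.216, 0.013, -2.215]
force: [1.9, 0.6, 0.1]
gripper_width: 0.0
```

Request:
{"method": "servo_tool", "body": {
  "steps": [
    [255,0,0,0.8,0,0,0],
    [255,0,0,1.6,0,0,0],
    [255,0,0,2.4,0,0,0]
  ]
}}

```text
time: 12.33
tcp_pos: [0.603, 0.2208, 0.1291]
tcp_rot: [2.215, 0.013, -2.215]
force: [2.3, 0.6, -0.6]
gripper_width: -0.0001
```

Request:
{"method": "servo_tool", "body": {
  "steps": [
    [255,0,0,1,0,0,0],
    [255,0,0,2,0,0,0],
    [255,0,0,3,0,0,0]
  ]
}}

```text
time: 12.58
tcp_pos: [0.6, 0.2207, 0.1293]
tcp_rot: [2.215, 0.013, -2.215]
force: [2.7, 0.1, 0.1]
gripper_width: -0.0
```

Request:
{"method": "servo_tool", "body": {
  "steps": [
    [255,0,0,1,0,0,0],
    [255,0,0,2,0,0,0],
    [255,0,0,3,0,0,0],
    [255,0,0,4,0,0,0]
  ]
}}

```text
time: 12.92
tcp_pos: [0.596, 0.2207, 0.1294]
tcp_rot: [2.215, 0.013, -2.215]
force: [2.1, -0.6, -0.7]
gripper_width: 0.0
```

It has gone past the slot's limit, so the stem is turning in the notch.

Request:
{"method": "servo_tool", "body": {
  "steps": [
    [255,0,0,1,0,0,0],
    [255,0,0,2,0,0,0],
    [255,1,0,3,0,0,0],
    [255,1,0,4,0,0,0],
    [255,2,0,5,0,0,0]
  ]
}}

```text
time: 13.33
tcp_pos: [0.5911, 0.2207, 0.1276]
tcp_rot: [2.216, 0.014, -2.215]
force: [2.0, -0.1, 2.0]
gripper_width: 0.0003
```

Request:
{"method": "servo_tool", "body": {
  "steps": [
    [255,0,0,1,0,0,0],
    [255,0,0,2,0,0,0],
    [255,1,0,3,0,0,0],
    [255,1,0,4,0,0,0],
    [255,1,0,5,0,0,0]
  ]
}}

```text
time: 13.75
tcp_pos: [0.5859, 0.2206, 0.1261]
tcp_rot: [2.215, 0.013, -2.216]
force: [1.3, -1.3, 0.9]
gripper_width: 0.0001
```

```bash
python3 - <<'E'
from h import *
from rig import env,camera,camera_params
s=env.read_state(); print(s['tcp_pos'],s['force'],s['gripper_width'])
im,d=camera('scene')
cv2.imwrite("pics/s7.png",cv2.resize(im[120:270,190:350],None,fx=4,fy=4,interpolation=2)[:,:,::-1])
im,d=camera('side')
cv2.imwrite("pics/d7.png",cv2.resize(im[120:280,190:350],None,fx=3.7,fy=3.7,interpolation=2)[:,:,::-1])
E
```

```text
[0.58586595 0.2205669  0.12614406] [ 1.25538823 -1.30838661  0.86158355] 0.00012441558321959475
```

View pics/s7.png

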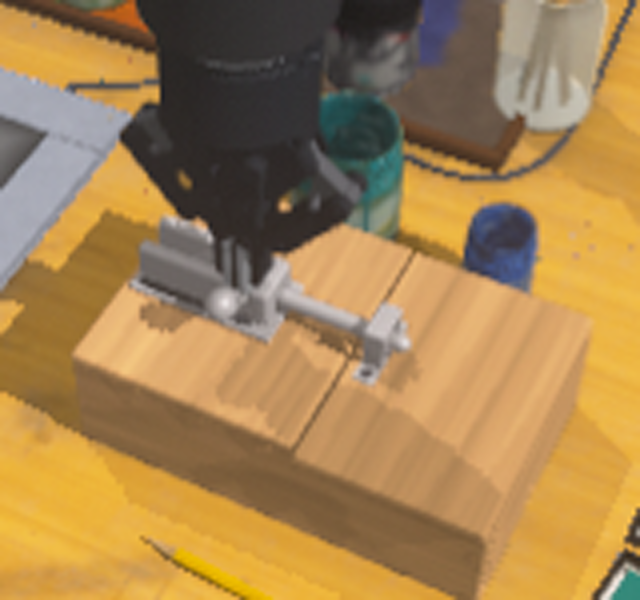

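View pics/d7.png

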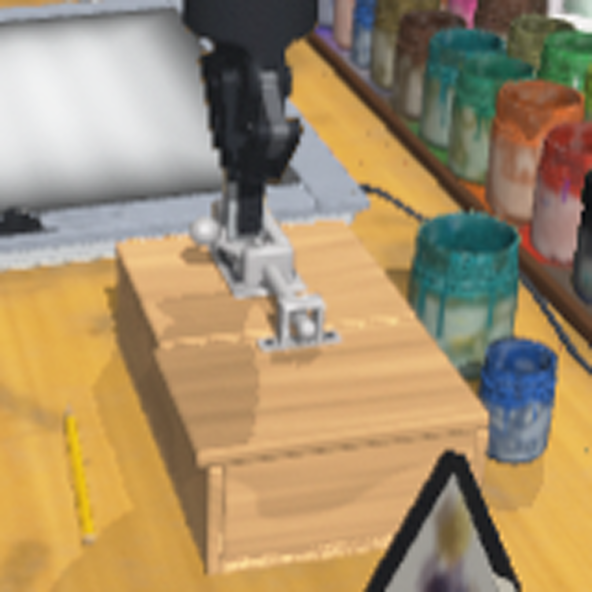

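The handle is at about 50°. Now I'll lift over the ball and press from above.

Request:
{"method": "servo_tool", "body": {
  "steps": [
    [255,0,0,-3,0,0,0],
    [255,-20,0,-4,0,0,0],
    [255,-32,0,8,0,0,0],
    [255,-32,0,26,0,0,0],
    [255,-32,0,28,0,0,0],
    [255,-25,0,28,0,0,0],
    [255,-22,0,28,0,0,0],
    [255,-22,0,28,0,0,0]
  ]
}}

```text
time: 14.52
tcp_pos: [0.5576, 0.2199, 0.146]
tcp_rot: [2.211, 0.011, -2.218]
force: [0.1, -0.1, -0.0]
gripper_width: -0.0002
```

Request:
{"method": "servo_tool", "body": {
  "steps": [
    [255,1,0,0,0,0,0],
    [255,2,0,0,0,0,0],
    [255,3,0,0,0,0,0],
    [255,4,0,0,0,0,0],
    [255,5,0,0,0,0,0],
    [255,6,0,0,0,0,0]
  ]
}}

```text
time: 15.02
tcp_pos: [0.5581, 0.2202, 0.1422]
tcp_rot: [2.215, 0.013, -2.215]
force: [-0.1, -0.0, -0.0]
gripper_width: 0.0003
```

Request:
{"method": "servo_tool", "body": {
  "steps": [
    [255,1,0,0.5,0,0,0],
    [255,2,0,1,0,0,0],
    [255,3,0,1.5,0,0,0],
    [255,4,0,2,0,0,0],
    [255,5,0,2,0,0,0]
  ]
}}

```text
time: 15.43
tcp_pos: [0.5559, 0.2203, 0.1377]
tcp_rot: [2.215, 0.014, -2.215]
force: [-3.3, -0.1, 3.1]
gripper_width: -0.0001
```

The contact is near the tip's rear edge, so I'll shift 5 mm back over the ball.

Request:
{"method": "servo_tool", "body": {
  "steps": [
    [255,-4,0,0,0,0,0],
    [255,-8,0,0,0,0,0],
    [255,-8,0,-6,0,0,0],
    [255,-8,0,-7,0,0,0],
    [255,-5,0,-7,0,0,0],
    [255,-3,0,-7,0,0,0]
  ]
}}

```text
time: 15.93
tcp_pos: [0.5631, 0.2202, 0.1396]
tcp_rot: [2.215, 0.013, -2.216]
force: [0.3, 0.4, -0.5]
gripper_width: -0.0001
```

Request:
{"method": "servo_tool", "body": {
  "steps": [
    [255,1,0,0,0,0,0],
    [255,2,0,0,0,0,0],
    [255,3,0,1,0,0,0]
  ]
}}

```text
time: 16.18
tcp_pos: [0.5622, 0.2202, 0.1373]
tcp_rot: [2.215, 0.013, -2.215]
force: [0.5, -0.1, 1.7]
gripper_width: 0.0003
```

Request:
{"method": "servo_tool", "body": {
  "steps": [
    [255,1,0,0.5,0,0,0],
    [255,2,0,1,0,0,0],
    [255,3,0,1.5,0,0,0]
  ]
}}

```text
time: 16.43
tcp_pos: [0.5605, 0.2203, 0.1345]
tcp_rot: [2.215, 0.014, -2.215]
force: [-0.7, -0.3, 2.2]
gripper_width: -0.0003
```

Request:
{"method": "servo_tool", "body": {
  "steps": [
    [255,1,0,0.3,0,0,0],
    [255,2,0,0.6,0,0,0],
    [255,3,0,1,0,0,0],
    [255,4,0,1.5,0,0,0],
    [255,5,0,2,0,0,0],
    [255,6,0,2.5,0,0,0]
  ]
}}

```text
time: 16.93
tcp_pos: [0.558, 0.2203, 0.1281]
tcp_rot: [2.215, 0.014, -2.215]
force: [-1.0, 0.3, 1.9]
gripper_width: -0.0001
```

Request:
{"method": "servo_tool", "body": {
  "steps": [
    [255,1,0,0.3,0,0,0],
    [255,2,0,0.6,0,0,0],
    [255,3,0,1,0,0,0],
    [255,4,0,1,0,0,0]
  ]
}}

```text
time: 17.27
tcp_pos: [0.557, 0.2202, 0.1241]
tcp_rot: [2.215, 0.013, -2.215]
force: [-1.0, -0.1, 1.1]
gripper_width: -0.0
```

Request:
{"method": "servo_tool", "body": {
  "steps": [
    [255,0.7,0,0,0,0,0],
    [255,1.4,0,0,0,0,0],
    [255,2,0,0,0,0,0]
  ]
}}

```text
time: 17.52
tcp_pos: [0.5571, 0.2202, 0.1222]
tcp_rot: [2.215, 0.013, -2.215]
force: [-0.8, -0.2, 1.8]
gripper_width: -0.0001
```

Request:
{"method": "servo_tool", "body": {
  "steps": [
    [255,0.5,0,0,0,0,0],
    [255,1,0,0,0,0,0]
  ]
}}

```text
time: 17.68
tcp_pos: [0.5571, 0.2202, 0.1212]
tcp_rot: [2.215, 0.013, -2.215]
force: [-0.9, -0.2, 2.0]
gripper_width: -0.0001
```

Request:
{"method": "servo_tool", "body": {
  "steps": [
    [255,0.5,0,0,0,0,0],
    [255,1,0,0,0,0,0]
  ]
}}

```text
time: 17.85
tcp_pos: [0.5571, 0.2202, 0.1202]
tcp_rot: [2.215, 0.013, -2.215]
force: [-0.6, -0.5, 1.2]
gripper_width: 0.0003
```

Request:
{"method": "servo_tool", "body": {
  "steps": [
    [255,0.4,0,0,0,0,0],
    [255,0.6,0,0,0,0,0]
  ]
}}

```text
time: 18.02
tcp_pos: [0.557, 0.2202, 0.1196]
tcp_rot: [2.215, 0.013, -2.215]
force: [-0.2, -0.1, 1.0]
gripper_width: 0.0001
```

Request:
{"method": "servo_tool", "body": {
  "steps": [
    [255,0.4,0,0,0,0,0],
    [255,0.6,0,0,0,0,0]
  ]
}}

```text
time: 18.18
tcp_pos: [0.5571, 0.2202, 0.1192]
tcp_rot: [2.215, 0.013, -2.215]
force: [-1.0, -0.1, 2.9]
gripper_width: -0.0
```

Request:
{"method": "servo_tool", "body": {
  "steps": [
    [255,0.3,0,0,0,0,0],
    [255,0.5,0,0,0,0,0]
  ]
}}

```text
time: 18.35
tcp_pos: [0.5571, 0.2203, 0.119]
tcp_rot: [2.216, 0.014, -2.215]
force: [-3.0, -0.3, 4.5]
gripper_width: 0.0002
```

The motion has stopped and the force is rising to 4.5 N, so the handle is at its flat stop. I'll retreat straight up and check.

Request:
{"method": "servo_tool", "body": {
  "steps": [
    [255,-10,0,0,0,0,0],
    [255,-40,0,0,0,0,0],
    [255,-80,0,0,0,0,0],
    [255,-120,0,30,0,0,0],
    [255,-150,0,40,0,0,0],
    [255,-150,0,40,0,0,0],
    [255,-150,0,40,0,0,0],
    [255,-150,0,40,0,0,0]
  ]
}}

```text
time: 19.02
tcp_pos: [0.5169, 0.22, 0.2689]
tcp_rot: [2.216, 0.015, -2.215]
force: [0.8, 0.3, -0.5]
gripper_width: -0.0002
```

```bash
python3 - <<'E'
from h import *
from rig import env,camera,camera_params
s=env.read_state(); print(s['time'],s['tcp_pos'],s['force'])
for n in ('scene','side','wrist'):
    p=camera_params(n)
    im,d=camera(n); np.savez(n+"8.npz",im=im,d=d,**{k:np.array(v) for k,v in p.items()})
    if n=='wrist': cv2.imwrite("pics/w8.png",im[:,:,::-1])
    if n=='side': cv2.imwrite("pics/d8.png",cv2.resize(im[120:280,190:350],None,fx=3.7,fy=3.7,interpolation=2)[:,:,::-1])
    if n=='scene': cv2.imwrite("pics/s8.png",cv2.resize(im[140:290,190:350],None,fx=4,fy=4,interpolation=2)[:,:,::-1])
E
```

```text
19.0167 [0.51693704 0.21996146 0.26890548] [ 0.75157042  0.26685808 -0.51577001]
```

View pics/w8.png

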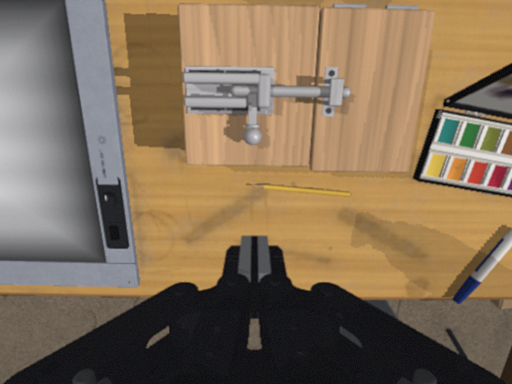

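View pics/s8.png

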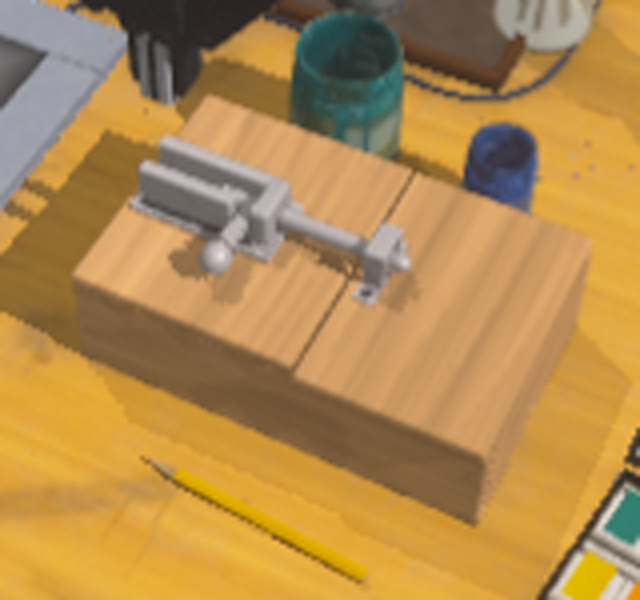

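View pics/d8.png

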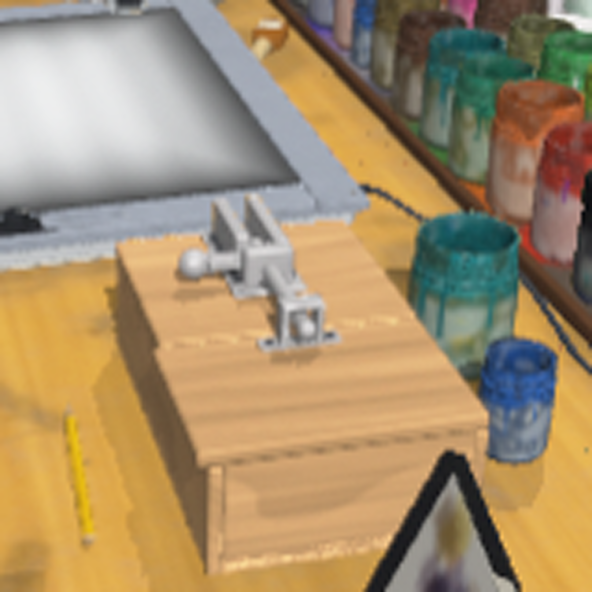

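All three views show the lid flush, the rod through the keeper and the handle lying to the front. I'll check the knob height once and then hand in.

```bash
python3 - <<'E'
from h import *
_,_,a=load('scene8.npz');_,_,b=load('side8.npz');_,_,w=load('wrist8.npz')
S=(190+216/4-.375,140+256/4-.375);D=(190+192/3.7-.37,120+264/3.7-.37)
print(tri(a,S,b,D),tri(a,S,w,(253,135)),tri(b,D,w,(253,135)))
from rig import env
print(env.finish_job())
E
```

```text
(array([0.55552791, 0.22038605, 0.09289923]), np.float64(0.0017242297468638777)) (array([0.55691215, 0.22070253, 0.09252447]), np.float64(0.00035555664553247354)) (array([0.55597251, 0.22083193, 0.09180464]), np.float64(0.001922245499659454))
the job is handed in; nothing more can be done
None
```

The chest is bolted shut, and I handed the job in at about 19 s of the 58 s allowed.

- **Lid:** I pressed it down until it met its stop at about 12 N. It looks flush in all three views.
- **Bolt:** I slid it across in small steps until it met the block. Force rose from about 3 N to 5.9 N and the motion stopped, at a travel of about 34 mm. That agrees with where the camera put the block, and the rod tip shows through the keeper.
- **Handle:** I turned it down through the notch with the fingers closed. My first press from above caught the ball near the fingertip's edge, so I shifted 5 mm and pressed again until it stopped at 4.5 N.
- **Last checks:** The knob measures about 92–93 mm above the desk and 42 mm in front of the bolt's axis, which puts the handle at about 1.5 rad. The gripper was clear of everything. The jars and pencil look unmoved, judged by eye from the pictures.
- **Forces:** The highest reading while touching the bolt or handle was about 6 N. Force is reported only at the end of each move call, so brief peaks in between were not seen.

No check failed or disagreed.

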